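# Set the paper trimmer's back gauge to a sample pad and lock it

### The arm

A 6-joint arm with a two-finger parallel gripper is mounted at the origin on a cart in front of the work surface, level with it; the furniture and walls round the work are solid. World frame = base frame: x ahead of the robot, y to its left, z up, the work surface at z = 0. Lengths are in m, angles in rad, forces in N, time in s.
With the tool pointing down it reaches from about 0.375 to 0.825 m from the base axis. Payload 5.5 kg.
Tool frame: the origin (TCP) lies midway between the tips of the shut fingers; the grasp point (between the pads) lies 19 mm behind it; z points along the fingers, y is the line along which they close (so a half turn about z gives the same grasp; the last joint's range is limited). The gripper opens to 85 mm and grips with 20 to 120 N. Pads are 22 mm wide; open, the fingers measure 114 mm over their backs; the gripper's body (76 mm by 85 mm) begins 54 mm behind the grasp point. The pads swing forward as they close: fully open they stand 13 mm farther back than shut.
Start: joints at [1.349, 0.314, -0.047, 1.21, 0, 1.571], TCP at [0.132, 0.585, 0.231] pointing down, gripper open.
Joint ranges: [-2.67, 2.67], [-0.69, 1.73], [-1.03, 1.25], [-2.08, 2.16], [-1.42, 1.45], [-3.14, 3.14]. Speed limits (rad/s): [2.39, 2.39, 3.01, 3.14, 3.14, 3.14].

### API

Orientations are given as a unit quaternion [x, y, z, w].
In Python, from station import observe, vision, job gives the robot as it stands.
- The arm moves only by the tool arm_command, never from a script. Its argument "series" is a list of rows, each an object of numbers: "dx", "dy", "dz": the shift along the world's x, y, z each as a share of 50 cm, from -1 to 1; "rx", "ry", "rz": the turn, a rotation vector about the world's x, y, z each as a share of 120 degrees, from -1 to 1; "gripper": the opening, from -1 (shut) to 1 (fully open). In form: [{"dx": .., "dy": .., "dz": .., "rx": .., "ry": .., "rz": .., "gripper": ..}, ...]. A call has 1 to 12 rows; each row is the pose to reach, as a shift and turn from the pose commanded when the call began; what a row does not reach only later rows make up. A row lasts 1/8 s, in which the tool goes at most 62.5 mm and 10.7 degrees, less where a joint would pass 70% of its speed; a pose out of reach is approached as far as the arm can. A call with a number of a shift or a turn outside -1 to 1 is refused whole. A call with a gripper value outside its range is refused whole. The fingers move at their own pace and stop on an object; the grip force is fixed at half the most. Time passes only in rows, so rows that repeat a pose let the fingers close. It gives the time, the measured TCP pose, the force, the opening and the grip force at its end, in the units of the state.
- observe(): the state, without advancing time (a new reading comes with each control period).
- vision.grab_frame(name): name is "scene" or "top" or "wrist"; returns (picture, depth): 480x640x3 uint8, red, green, blue; 480x640 float32, m along the optical axis (not along the pixel's ray), 0 where there is no reading.
- vision.get_calibration(name): a dict with "mtx" (3x3 intrinsics, pixels), "rvec" (rotation vector, rad) and "tvec" (3), from world to camera coordinates, as OpenCV has them; the wrist camera has in their place "tool_from_camera" (4x4, takes a point from camera to tool coordinates, whose origin is the TCP and whose axes are the flange's). Camera axes: x right, y down, z forward; pixel columns grow to the right and rows downward; lengths in m; the calibration is good to about 2 mm. A picture is of the moment at which its call begins: read the wrist's pose just before it. get_calibration takes no time and is no camera call.
- job.close_job(): hands the job in; it is judged then, once.
The state is a dict: "time_s": time; "qpos": joint angles; "qd": joint speeds; "joint_torque": joint torques, N m; "tool_pos": TCP position; "tool_rot": TCP orientation; "ft_force": force on the tool from outside, world axes, zero at the start; "ft_torque": the same for the moment, N m; "gripper_width": finger opening in m; "finger_force": force on a finger pad.
Only numpy, scipy, OpenCV 4.12 (cv2) and the standard library are available. Lean on these libraries where they do the work, as an engineer would, in place of code of your own. Each camera call takes 0.05 s, during which the arm holds its last target. There are 200 camera calls.

### The job

Set the paper trimmer for cutting more pads of the same size: push its back gauge to the right until the sample pad is closed up between the gauge and the shut knife arm, with no gap on either side. Then lock the gauge there by turning its wing nut clockwise with strokes of a fingertip against the wings, again and again until it is tight and comes to its stop. Do not squeeze or force the nut, do not lift the pad, and leave the other things where they lie.

Things in the scene. Friction and masses are not known exactly. Their poses are not given: they have to be found in the camera images.
- trimmer: paper trimmer, fixed: dark bed with pale grid, top 22 mm above the desk. Origin at desk level; own axes x to the back, y to the left; bed spans x -95..95, y -100..125 mm. A fence, 9 mm high, 14 mm deep, runs along the back edge (front face x = 79 mm). The steel knife arm is shut along the right edge, 34 mm above the bed; its black handle sticks out 75 mm past the front
- knife_face (a point): point at bed height on the inner (left) face of the shut knife arm, which is the trimmer's plane y = -100 mm; level with the middle of the sample pad; trimmer axes
- gauge (a joint): slide of the back gauge along the trimmer's -y (to the right, towards the knife), in m. The clear width between gauge and knife arm is 0.136 minus this value, so at 0.060 the 76 mm pad is closed up between them. Travel 0 to 0.075. Loose it drags with about 4 N; a tight wing nut clamps it and adds about 8 N
- gauge_push (a point): push here: left (+y) face of the gauge's upright plate, 25 mm above the bed; trimmer axes. The gauge is an aluminium angle: plate 4 mm thick, top 34.5 mm above the bed, from 101 mm in front of this point to 35 mm behind; flat foot left of it, 66 mm long, 5.5 mm high, 33 to 93 mm in front of this point, with two webs 13 mm high. Black shoe, 10 mm high, 16 to 34 mm behind this point
- wing_nut (a joint): turn of the wing nut in rad, growing clockwise from above (tightening). It turns freely (0.03 Nm, about 2 N at the wings) until its clamp touches at 5.7, is tight from 6.5 on and comes to a hard stop at 7.0; never load it with over 35 N. Its wings spring by about 0.1 rad at 5 N. It stays where it is left and goes down 0.8 mm per rad
- nut_top (a point): middle of the top of the hub of the black wing nut, on its upright axis, 27 (loose) to 21 mm (tight) above the bed, 36 mm left of the gauge plate's left face, 63 mm in front of gauge_push. Hub 15 mm across (19 at the foot); two upright round wings, 4.6 mm thick, reach 26 mm from the axis and stand from 10 mm below to 8 mm above this point. A 7 mm stud rises to 32 mm above the bed
- wing_tip (a point): middle of one wing, 17.5 mm from the nut's axis and 1 mm below nut_top; it turns with the nut. The line from nut_top to it shows the direction of the wings; the other wing points exactly the other way
- sample_pad: pad of pink sticky notes, 76 x 76 x 10 mm, loose, lying square on the bed at the back right, up to 4 mm from the knife arm and up to 4 mm from the fence. Origin: middle of its underside; axes as the trimmer's
- pencil: pencil, 7 x 189 x 7 mm, lying along y on the front edge of the trimmer's bed; leave alone. Origin: middle of its underside
- note_block: block of yellow sticky notes, 76 x 76 x 25 mm, on the desk at the right; leave alone
- eraser: eraser, 22 x 55 x 12 mm, on the desk at the front left; leave alone
Mind the look-alikes: they are no part of the job. There is more than one size of the sample_pad; the one meant has the size given above.

How it is judged:
On the way, in this order (a step that is already met when the one before it is completed fails the run):
1. the gauge is pushed up: the pad is closed up between gauge and knife arm (value of joint gauge between 0.0582 and 0.0615 m), for 0.2 s.
2. the wing nut is turned clockwise until tight, the gauge still closed on the pad (all of step 1 and value of joint wing_nut above 6.5 rad), for 0.2 s.
At the end, for the whole second after the job is handed in: the gauge slide is within 0.0582 to 0.0615 m (the 76 mm pad closed up to about 1.8 mm in all), the wing nut stands at 6.5 rad or more, and the pad lies flat and square on the bed, within 2.5 mm of the knife arm and 11 mm of the fence; everything at rest (all of step 2 and y of sample_pad in the frame of trimmer between -0.064 and -0.0595 m and x of sample_pad in the frame of trimmer above 0.03 m and z of sample_pad in the frame of trimmer below 0.0235 m and angle between sample_pad's own z axis and vertical below 0.05 rad and angle between the x axis of sample_pad and the x axis of trimmer, either way round below 0.05 rad and velocity of joint wing_nut below 0.1 rad/s and linear speed of sample_pad below 0.01 m/s); the robot touches nothing.
It fails at once if the sample pad is lifted off the bed of the trimmer (more than 6 mm) or tipped (z of sample_pad in the frame of trimmer above 0.028 m or angle between sample_pad's own z axis and vertical above 0.25 rad).
It fails at once if the wing nut is squeezed or forced (more than 35 N of the fingers on it) (contact force between the fingers and wing_nut above 35 N).
It fails at once if the pencil on the trimmer, the eraser or the yellow note block is shoved aside or picked up (moved more than 20 mm) (distance of any of pencil, note_block, eraser from where it was at the start of the episode above 0.02 m).
It also fails if it takes over 58 s, if anything falls off the work surface, if the arm or the gripper's body presses on something with over 40 N, if the wrist force passes 120 N, or if a joint passes its speed limit or range.

## Working session

There is one attempt and no reset: what is moved stays moved. The work goes in short steps, Python scripts to look and compute and a tool call to move; the robot and the scene stay as the last step left them, time stands still between calls to the robot, and variables do not carry over. Pictures are saved under pics/ and viewed, at most 10 in all, crops included, and the job is handed in when it is done.

Besides the shell and the picture viewer there is one more tool, called after "Emit:" as name(argument=value, ...), one argument or row to a line, values as JSON. arm_command: Moves the arm, as the interface text tells. Shift numbers are shares of 50 cm and turn numbers shares of 120 degrees, none past 1 either way. Its arguments: {"type":"object","properties":{"series":{"type":"array"}},"required":["series"]}

```bash
ls; mkdir -p pics; cat > h.py <<'E'
import numpy as np, cv2
from station import observe, vision, job
from scipy.spatial.transform import Rotation as R
def grab(n):
    s=observe(); p,d=vision.grab_frame(n); c=vision.get_calibration(n); K=np.array(c["mtx"])
    if n=="wrist":
        T=np.eye(4); T[:3,:3]=R.from_quat(s["tool_rot"]).as_matrix(); T[:3,3]=s["tool_pos"]; T=T@np.array(c["tool_from_camera"])
    else:
        A=np.eye(4); A[:3,:3]=cv2.Rodrigues(np.array(c["rvec"],float))[0]; A[:3,3]=np.ravel(c["tvec"]); T=np.linalg.inv(A)
    return p,d,K,T
def cloud(d,K,T):
    v,u=np.mgrid[:480,:640]
    P=np.stack([(u-K[0,2])/K[0,0]*d,(v-K[1,2])/K[1,1]*d,d],-1)
    W=P@T[:3,:3].T+T[:3,3]; W[d==0]=np.nan; return W
def save(n,p): cv2.imwrite("pics/"+n,cv2.cvtColor(p,cv2.COLOR_RGB2BGR))
E
python3 - <<'E'
from h import *
s=observe(); print(s)
for n in("top","wrist"):
    p,d,K,T=grab(n); save(n+"0.png",p); np.savez(n+"0.npz",p=p,d=d,K=K,T=T); print(n,T.round(3).tolist(),K.round(1).tolist())
E
```

```text
pics
{'time_s': 0.0, 'qpos': array([ 1.34899010e+00,  3.14252627e-01, -4.80772840e-02,  1.21022048e+00,
        9.52532220e-06,  1.57076847e+00]), 'qd': array([-0.00132067, -0.00094912,  0.00206772,  0.00020124,  0.00117832,
       -0.00129119]), 'joint_torque': array([ 5.89873162e-04, -5.39586461e+01,  3.39751911e+01,  1.90713984e-02,
       -5.40587598e-05, -1.85354686e-06]), 'tool_pos': array([0.13186242, 0.58472667, 0.23041942]), 'tool_rot': array([ 1.10662027e-01,  9.93857709e-01, -8.71117539e-04, -1.01812081e-04]), 'ft_force': array([0.09556812, 0.12587397, 0.27004551]), 'ft_torque': array([0.00355432, 0.01569487, 0.00769802]), 'finger_force': 0.0, 'gripper_width': 0.0852632203407232}
top [[0.006, -0.997, 0.078, 0.454], [-1.0, -0.006, -0.001, 0.005], [0.001, -0.078, -0.997, 0.959], [0.0, 0.0, 0.0, 1.0]] [[490.5, 0.0, 320.9], [0.0, 490.5, 239.8], [0.0, 0.0, 1.0]]
wrist [[0.219, 0.934, 0.283, 0.06], [0.976, -0.209, -0.065, 0.602], [-0.002, 0.291, -0.957, 0.374], [0.0, 0.0, 0.0, 1.0]] [[409.4, 0.0, 325.4], [0.0, 409.4, 240.6], [0.0, 0.0, 1.0]]
```

View pics/top0.png

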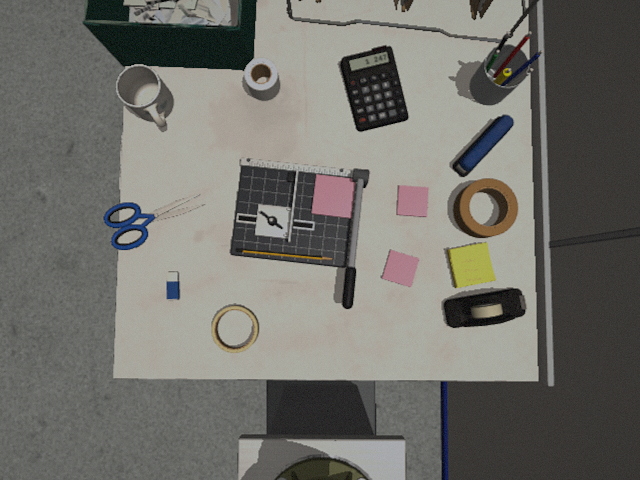

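The top view shows the trimmer at px (232–368, 158–266), pad at (333,196), gauge plate at about x=292, and the nut at (272,220) with its wings running from upper left to lower right.

```bash
python3 - <<'E'
from h import *
z=np.load("top0.npz"); W=cloud(z["d"],z["K"],z["T"]); p=z["p"]
for n,(u,v) in dict(nut=(272,220),plate=(292,190),pad=(333,196),bl=(241,165),fl=(232,253),knife_f=(351,262),knife_b=(361,185),bed=(262,180)).items(): print(n,W[v,u].round(4))
save("top0c.png",cv2.resize(p[150:275,220:380],None,fx=5,fy=4.8,interpolation=cv2.INTER_CUBIC)[:600])
E
```

```text
nut [0.5612 0.0953 0.0507]
plate [0.6235 0.0605 0.0197]
pad [ 0.6104 -0.0186  0.0309]
bl [0.6708 0.1593 0.025 ]
fl [0.5007 0.1739 0.0213]
knife_f [ 0.4837 -0.0516  0.0557]
knife_b [ 0.6271 -0.07    0.0567]
bed [0.6418 0.1183 0.0243]
```

View pics/top0c.png

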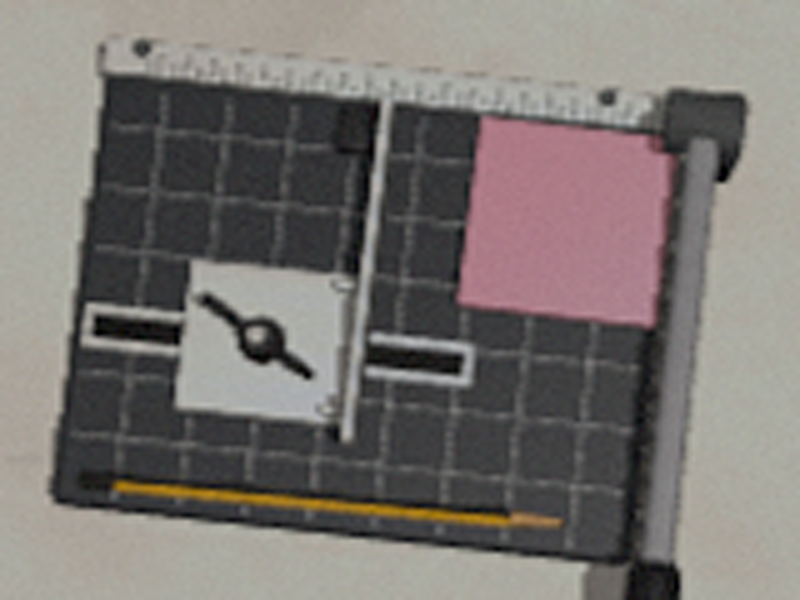

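Emit:
arm_command(
  series=[
    {"dx":0.86,"dy":-0.97,"rz":0.065,"gripper":-1},
    {"dx":0.86,"dy":-0.97,"rz":0.065,"gripper":-1},
    {"dx":0.86,"dy":-0.97,"rz":0.065,"gripper":-1},
    {"dx":0.86,"dy":-0.97,"rz":0.065,"gripper":-1},
    {"dx":0.86,"dy":-0.97,"rz":0.065,"gripper":-1},
    {"dx":0.86,"dy":-0.97,"rz":0.065,"gripper":-1},
    {"dx":0.86,"dy":-0.97,"rz":0.065,"gripper":-1},
    {"dx":0.86,"dy":-0.97,"rz":0.065,"gripper":-1},
    {"dx":0.86,"dy":-0.97,"rz":0.065,"gripper":-1},
    {"dx":0.86,"dy":-0.97,"rz":0.065,"gripper":-1},
    {"dx":0.86,"dy":-0.97,"rz":0.065,"gripper":-1},
    {"dx":0.86,"dy":-0.97,"rz":0.065,"gripper":-1},
  ],
)

```text
validation failed for argument at $.se...
```

```bash
python3 - <<'E'
from h import *
s=observe(); print(s["time_s"],s["tool_pos"],s["tool_rot"],s["qpos"].round(3),s["gripper_width"])
p,d,K,T=grab("wrist"); save("w1.png",p); np.savez("w1.npz",p=p,d=d,K=K,T=T)
E
```

```text
0.1 [0.13187433 0.58480347 0.23054867] [ 1.10701976e-01  9.93853368e-01 -7.37658118e-04 -1.03853843e-04] [ 1.349  0.314 -0.048  1.21   0.     1.571] 0.08517346113211889
```

View pics/w1.png

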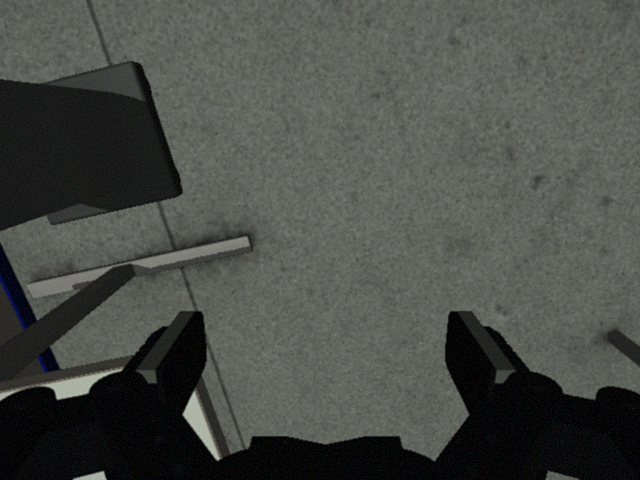

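The frame shows only floor and the fingers (at the bottom), because the move was refused. I'll try again with all the keys filled in.

Emit:
arm_command(
  series=[
    {"dx":0.86,"dy":-0.97,"dz":0,"rx":0,"ry":0,"rz":0.065,"gripper":-1},
    {"dx":0.86,"dy":-0.97,"dz":0,"rx":0,"ry":0,"rz":0.065,"gripper":-1},
    {"dx":0.86,"dy":-0.97,"dz":0,"rx":0,"ry":0,"rz":0.065,"gripper":-1},
    {"dx":0.86,"dy":-0.97,"dz":0,"rx":0,"ry":0,"rz":0.065,"gripper":-1},
    {"dx":0.86,"dy":-0.97,"dz":0,"rx":0,"ry":0,"rz":0.065,"gripper":-1},
    {"dx":0.86,"dy":-0.97,"dz":0,"rx":0,"ry":0,"rz":0.065,"gripper":-1},
    {"dx":0.86,"dy":-0.97,"dz":0,"rx":0,"ry":0,"rz":0.065,"gripper":-1},
    {"dx":0.86,"dy":-0.97,"dz":0,"rx":0,"ry":0,"rz":0.065,"gripper":-1},
    {"dx":0.86,"dy":-0.97,"dz":0,"rx":0,"ry":0,"rz":0.065,"gripper":-1},
    {"dx":0.86,"dy":-0.97,"dz":0,"rx":0,"ry":0,"rz":0.065,"gripper":-1},
    {"dx":0.86,"dy":-0.97,"dz":0,"rx":0,"ry":0,"rz":0.065,"gripper":-1},
    {"dx":0.86,"dy":-0.97,"dz":0,"rx":0,"ry":0,"rz":0.065,"gripper":-1},
  ],
)

```text
time_s: 1.65
tool_pos: [0.5623, 0.0993, 0.2307]
tool_rot: [0.044, 0.999, 0.0, -0.001]
ft_force: [0.1, -0.1, -0.3]
gripper_width: -0.0002
finger_force: 0.0
```

```bash
python3 - <<'E'
from h import *
s=observe(); print(s["time_s"],s["tool_pos"],s["qpos"].round(3),s["gripper_width"])
p,d,K,T=grab("wrist"); save("w2.png",p); np.savez("w2.npz",p=p,d=d,K=K,T=T)
E
```

```text
1.65 [0.56232604 0.09932423 0.2307191 ] [ 0.175  0.26  -0.12   1.192  0.     0.263] -0.00015413516209824375
```

View pics/w2.png

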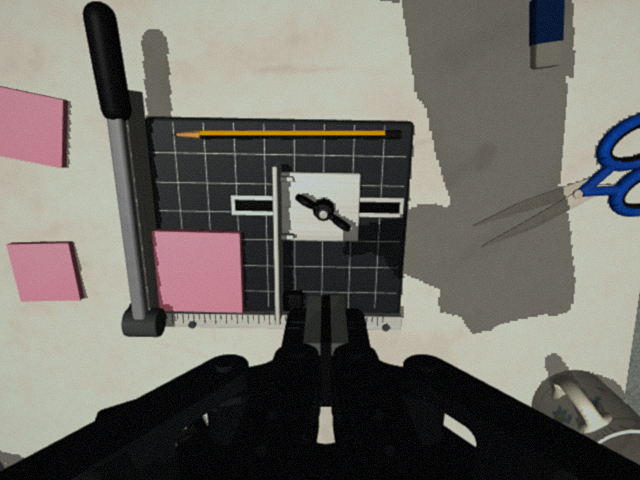

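Nut hub is at (323,210) with wing ends at (297,196) and (350,229). The gauge plate is at u 273–282, its front end at v≈167, and the pad covers (153–243, 231–313).

```bash
cat >> h.py <<'E'
def ray(uv,z,K,T):
    r=T[:3,:3]@np.array([(uv[0]-K[0,2])/K[0,0],(uv[1]-K[1,2])/K[1,1],1.]); o=T[:3,3]; return o+r*(z-o[2])/r[2]
E
python3 - <<'E'
from h import *
z=np.load("w2.npz"); K,T,d,p=z["K"],z["T"],z["d"],z["p"]; W=cloud(d,K,T)
print("bed z",np.nanmedian(W[240:270,360:395,2]),"desk",np.nanmedian(W[60:100,220:380,2]),"pad z",np.nanmedian(W[240:300,165:235,2]),"padpix")
FL=ray((412,122),.022,K,T);FR=ray((147,117),.022,K,T)
print("FL",FL,"FR",FR)
nut=ray((323,209),.049,K,T);a=ray((297,196),.048,K,T);b=ray((350,229),.048,K,T)
print("nut",nut,"wing",a,b,"mid",(a+b)/2,np.linalg.norm(a-b),np.degrees(np.arctan2(*(a-b)[1::-1])))
# pink mask
h=cv2.cvtColor(p,cv2.COLOR_RGB2HSV); m=((h[...,0]>160)&(h[...,1]>60)&(h[...,2]>100)).astype(np.uint8); m[:,:148]=0;m[:,260:]=0
c=max(cv2.findContours(m,0,2)[0],key=cv2.contourArea); r=cv2.minAreaRect(c); bx=cv2.boxPoints(r); print("pad",[ray(q,.032,K,T).round(4).tolist() for q in bx])
# plate top and nut from depth
M=(W[...,2]>.051)&(W[...,2]<.063)&(W[...,0]>.5)&(W[...,0]<.66)&(W[...,1]>.03)&(W[...,1]<.075)
P=W[M]; P=P[~np.isnan(P).any(1)]; print("plate",len(P))
f=np.polyfit(P[:,0],P[:,1],1); print(f,np.degrees(np.arctan(f[0])),P.min(0),P.max(0),np.median(P[:,2]))
res=P[:,1]-np.polyval(f,P[:,0]); print(np.percentile(res,[2,50,98]))
for zz,lo,hi in(("nut",.043,.062),):
    M=(W[...,2]>lo)&(W[...,2]<hi)&(np.hypot(W[...,0]-nut[0],W[...,1]-nut[1])<.03)
    P=W[M]; print(len(P),P.mean(0)); q=P[:,:2]-P[:,:2].mean(0); w,v=np.linalg.eigh(q.T@q); print(np.degrees(np.arctan2(v[1,1],v[0,1])))
M=(W[...,2]>.053)&(W[...,2]<.062)&(W[...,1]<0)&(W[...,1]>-.09)&(W[...,0]>.5)&(W[...,0]<.65)
P=W[M];f=np.polyfit(P[:,0],P[:,1],1);res=P[:,1]-np.polyval(f,P[:,0]);print("knife",f,np.percentile(res,[2,98]))
save("w2c.png",cv2.resize(p[150:340,250:420],None,fx=3.5,fy=3.1,interpolation=cv2.INTER_CUBIC)) 
E
```

```text
bed z 0.022739463379080088 desk 0.0005836062576796142 pad z 0.03276475960614483 padpix
FL [0.49969396 0.17726305 0.022     ] FR [ 0.47668039 -0.03993728  0.022     ]
nut [0.56043271 0.09818981 0.049     ] wing [0.54817545 0.07825486 0.048     ] [0.57937316 0.11885196 0.048     ] mid [0.5637743  0.09855341 0.048     ] 0.05119983020975336 -127.54124632629598
pad [[0.6469, -0.0678, 0.032], [0.5697, -0.0514, 0.032], [0.5765, 0.0262, 0.032], [0.6542, 0.0148, 0.032]]
plate 888
[-0.10431339  0.1188109 ] -5.955179578113207 [0.5217839  0.04814744 0.05107407] [0.65652403 0.06596257 0.05893476] 0.05679494763430515
[-0.00225464  0.00010107  0.00177783]
593 [0.56239191 0.09776306 0.05055167]
52.66733796679029
knife [-0.10684636  0.00111747] [-0.01246051  0.01203657]
```

Emit:
arm_command(
  series=[
    {"dx":0.127,"dy":0.003,"dz":-0.2,"rx":0,"ry":0,"rz":-0.009,"gripper":-1},
    {"dx":0.127,"dy":0.003,"dz":-0.25,"rx":0,"ry":0,"rz":-0.009,"gripper":-1},
    {"dx":0.127,"dy":0.003,"dz":-0.3,"rx":0,"ry":0,"rz":-0.009,"gripper":-1},
    {"dx":0.127,"dy":0.003,"dz":-0.35,"rx":0,"ry":0,"rz":-0.009,"gripper":-1},
    {"dx":0.127,"dy":0.003,"dz":-0.377,"rx":0,"ry":0,"rz":-0.009,"gripper":-1},
    {"dx":0.127,"dy":0.003,"dz":-0.377,"rx":0,"ry":0,"rz":-0.009,"gripper":-1},
    {"dx":0.127,"dy":0.003,"dz":-0.377,"rx":0,"ry":0,"rz":-0.009,"gripper":-1},
  ],
)

```text
time_s: 2.58
tool_pos: [0.6262, 0.1025, 0.0443]
tool_rot: [0.052, 0.999, 0.0, 0.001]
ft_force: [-0.6, 0.1, -0.3]
gripper_width: 0.0004
finger_force: 0.0
```

Emit:
arm_command(
  series=[
    {"dx":-0.0021,"dy":-0.02,"dz":0,"rx":0,"ry":0,"rz":0,"gripper":-1},
    {"dx":-0.0042,"dy":-0.04,"dz":0,"rx":0,"ry":0,"rz":0,"gripper":-1},
    {"dx":-0.0055,"dy":-0.052,"dz":0,"rx":0,"ry":0,"rz":0,"gripper":-1},
    {"dx":-0.0065,"dy":-0.062,"dz":0,"rx":0,"ry":0,"rz":0,"gripper":-1},
    {"dx":-0.0076,"dy":-0.073,"dz":0,"rx":0,"ry":0,"rz":0,"gripper":-1},
    {"dx":-0.0086,"dy":-0.083,"dz":0,"rx":0,"ry":0,"rz":0,"gripper":-1},
    {"dx":-0.0097,"dy":-0.093,"dz":0,"rx":0,"ry":0,"rz":0,"gripper":-1},
    {"dx":-0.0108,"dy":-0.103,"dz":0,"rx":0,"ry":0,"rz":0,"gripper":-1},
    {"dx":-0.0114,"dy":-0.11,"dz":0,"rx":0,"ry":0,"rz":0,"gripper":-1},
    {"dx":-0.0114,"dy":-0.11,"dz":0,"rx":0,"ry":0,"rz":0,"gripper":-1},
  ],
)

```text
time_s: 3.82
tool_pos: [0.6197, 0.0462, 0.0428]
tool_rot: [0.053, 0.999, -0.0, 0.0]
ft_force: [1.8, 1.8, 1.7]
gripper_width: 0.0002
finger_force: 1.1
```

Emit:
arm_command(
  series=[
    {"dx":-0.0006,"dy":-0.006,"dz":0,"rx":0,"ry":0,"rz":0,"gripper":-1},
    {"dx":-0.0012,"dy":-0.012,"dz":0,"rx":0,"ry":0,"rz":0,"gripper":-1},
    {"dx":-0.0018,"dy":-0.018,"dz":0,"rx":0,"ry":0,"rz":0,"gripper":-1},
  ],
)

```text
time_s: 4.2
tool_pos: [0.6189, 0.0377, 0.0428]
tool_rot: [0.052, 0.999, 0.0, -0.0]
ft_force: [-0.5, 3.6, 2.4]
gripper_width: -0.0
finger_force: 2.1
```

```bash
python3 - <<'E'
from h import *
s=observe(); print(s["ft_force"],s["tool_pos"])
p,d,K,T=grab("wrist"); save("w3.png",p); np.savez("w3.npz",p=p,d=d,K=K,T=T)
E
```

```text
[-0.48213926  3.64953558  2.35171311] [0.61886683 0.03771826 0.04282416]
```

View pics/w3.png

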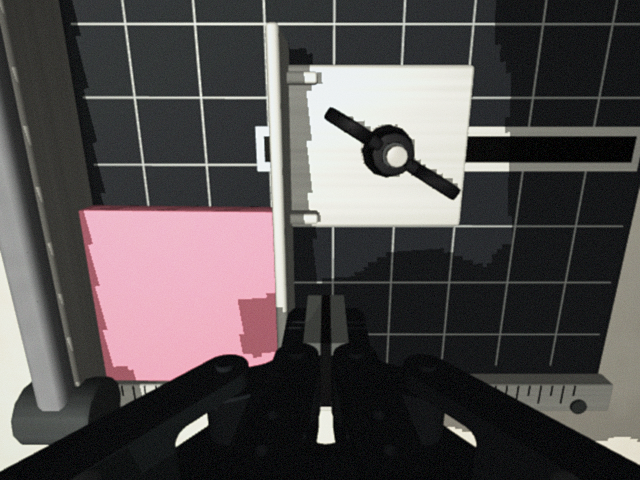

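The gauge plate (u≈270–288) has just reached the pad (u 80–275), and a small gap to the knife is left. I'll push on gently.

Emit:
arm_command(
  series=[
    {"dx":-0.0002,"dy":-0.002,"dz":0,"rx":0,"ry":0,"rz":0,"gripper":-1},
    {"dx":-0.0004,"dy":-0.004,"dz":0,"rx":0,"ry":0,"rz":0,"gripper":-1},
  ],
)

```text
time_s: 4.5
tool_pos: [0.6186, 0.0358, 0.0428]
tool_rot: [0.052, 0.999, 0.0, -0.0]
ft_force: [-0.6, 4.4, 1.7]
gripper_width: -0.0001
finger_force: 2.2
```

Emit:
arm_command(
  series=[
    {"dx":-0.0002,"dy":-0.002,"dz":0,"rx":0,"ry":0,"rz":0,"gripper":-1},
    {"dx":-0.0002,"dy":-0.002,"dz":0,"rx":0,"ry":0,"rz":0,"gripper":-1},
  ],
)

```text
time_s: 4.75
tool_pos: [0.6186, 0.0347, 0.0428]
tool_rot: [0.052, 0.999, -0.0, -0.0]
ft_force: [-0.9, 4.0, 2.9]
gripper_width: 0.0002
finger_force: 2.0
```

Emit:
arm_command(
  series=[
    {"dx":-0.0002,"dy":-0.002,"dz":0,"rx":0,"ry":0,"rz":0,"gripper":-1},
    {"dx":-0.0002,"dy":-0.002,"dz":0,"rx":0,"ry":0,"rz":0,"gripper":-1},
  ],
)

```text
time_s: 5.0
tool_pos: [0.6185, 0.0341, 0.0428]
tool_rot: [0.052, 0.999, 0.0, -0.0]
ft_force: [-0.2, 5.4, 0.9]
gripper_width: 0.0001
finger_force: 2.7
```

Emit:
arm_command(
  series=[
    {"dx":-0.0002,"dy":-0.002,"dz":0,"rx":0,"ry":0,"rz":0,"gripper":-1},
    {"dx":-0.0002,"dy":-0.002,"dz":0,"rx":0,"ry":0,"rz":0,"gripper":-1},
  ],
)

```text
time_s: 5.25
tool_pos: [0.6184, 0.0341, 0.0428]
tool_rot: [0.052, 0.999, 0.001, -0.0]
ft_force: [0.3, 7.8, 1.7]
gripper_width: -0.0001
finger_force: 4.0
```

Emit:
arm_command(
  series=[
    {"dx":-0.0002,"dy":-0.002,"dz":0,"rx":0,"ry":0,"rz":0,"gripper":-1},
    {"dx":-0.0002,"dy":-0.002,"dz":0,"rx":0,"ry":0,"rz":0,"gripper":-1},
  ],
)

```text
time_s: 5.5
tool_pos: [0.6184, 0.034, 0.0429]
tool_rot: [0.052, 0.999, 0.002, 0.0]
ft_force: [0.5, 11.4, 1.0]
gripper_width: -0.0003
finger_force: 5.4
```

Emit:
arm_command(
  series=[
    {"dx":-0.0002,"dy":-0.002,"dz":0,"rx":0,"ry":0,"rz":0,"gripper":-1},
    {"dx":-0.0002,"dy":-0.002,"dz":0,"rx":0,"ry":0,"rz":0,"gripper":-1},
  ],
)

```text
time_s: 5.75
tool_pos: [0.6184, 0.0339, 0.0429]
tool_rot: [0.051, 0.999, 0.003, 0.0]
ft_force: [0.1, 12.7, 0.5]
gripper_width: 0.0001
finger_force: 6.7
```

Emit:
arm_command(
  series=[
    {"dx":0.004,"dy":0.04,"dz":0,"rx":0,"ry":0,"rz":0,"gripper":-1},
    {"dx":0.004,"dy":0.05,"dz":0.05,"rx":0,"ry":0,"rz":0,"gripper":-1},
    {"dx":0.004,"dy":0.054,"dz":0.15,"rx":0,"ry":0,"rz":0,"gripper":-1},
    {"dx":-0.121,"dy":0.054,"dz":0.27,"rx":0,"ry":0,"rz":0,"gripper":-1},
    {"dx":-0.121,"dy":0.054,"dz":0.314,"rx":0,"ry":0,"rz":0,"gripper":-0.44},
    {"dx":-0.121,"dy":0.054,"dz":0.314,"rx":0,"ry":0,"rz":0,"gripper":-0.44},
    {"dx":-0.121,"dy":0.054,"dz":0.314,"rx":0,"ry":0,"rz":0,"gripper":-0.44},
    {"dx":-0.121,"dy":0.054,"dz":0.314,"rx":0,"ry":0,"rz":0,"gripper":-0.44},
  ],
)

```text
time_s: 6.75
tool_pos: [0.5573, 0.0575, 0.1982]
tool_rot: [0.052, 0.999, -0.001, -0.001]
ft_force: [0.5, -0.1, -1.0]
gripper_width: 0.0238
finger_force: 0.0
```

```bash
python3 - <<'E'
from h import *
s=observe(); print(s["tool_pos"],s["qpos"].round(3),s["gripper_width"])
p,d,K,T=grab("wrist"); save("w4.png",p); np.savez("w4.npz",p=p,d=d,K=K,T=T)
E
```

```text
[0.55725424 0.05753279 0.19817012] [ 1.030e-01  2.560e-01 -2.000e-01  1.117e+00 -1.000e-03  2.080e-01] 0.023821260312704796
```

View pics/w4.png

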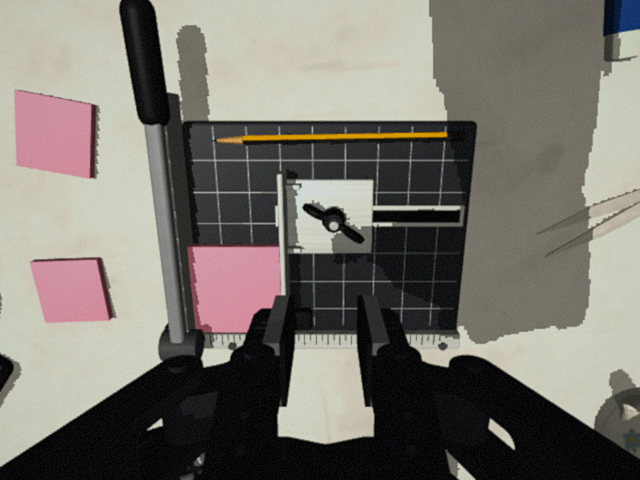

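The pad (188–282, 245–333) is now closed up to the gauge plate. The nut hub is at about (334,219), with wing ends at (305,206) and (362,241).

```bash
python3 - <<'E'
from h import *
z=np.load("w4.npz"); K,T,d,p=z["K"],z["T"],z["d"],z["p"]; W=cloud(d,K,T)
g=cv2.cvtColor(p,cv2.COLOR_RGB2GRAY)
m=np.zeros((480,640),np.uint8); m[190:256,294:372]=(g[190:256,294:372]<90); 
n,l,st,ce=cv2.connectedComponentsWithStats(m); i=1+np.argmax(st[1:,4]); ys,xs=np.where(l==i); print(st[i],ce[i])
P=np.array([ray(q,.047,K,T) for q in zip(xs,ys)])[:,:2]; q=P-P.mean(0); w,v=np.linalg.eigh(q.T@q); print(P.mean(0),np.degrees(np.arctan2(v[1,1],v[0,1])))
a=ray((305,206),.048,K,T);b=ray((362,241),.048,K,T); print(a,b,(a+b)/2,np.degrees(np.arctan2(*(b-a)[1::-1])))
M=(W[...,2]>.038)&(W[...,2]<.062); M[:190]=0;M[256:]=0;M[:,:296]=0;M[:,372:]=0
P=W[M]; print(len(P),P.mean(0),np.median(P[:,2]),(P.max(0)+P.min(0))/2,P.max(0)-P.min(0)); q=P[:,:2]-P[:,:2].mean(0); w,v=np.linalg.eigh(q.T@q); print(np.degrees(np.arctan2(v[1,1],v[0,1])))
M=(W[...,2]>.05)&(W[...,2]<.063)&(W[...,0]>.51)&(W[...,0]<.6)&(W[...,1]>0)&(W[...,1]<.04); P=W[M]; f=np.polyfit(P[:,0],P[:,1],1);print("plate",f,P.min(0))
E
```

```text
[303 204  62  40 841] [334.22473246 221.05469679]
[0.55844974 0.06452817] 51.18528447253021
[0.54465627 0.04434714 0.048     ] [0.57559448 0.08365793 0.048     ] [0.56012537 0.06400253 0.048     ] 51.79668998309805
798 [0.55849637 0.06375847 0.04960404] 0.0490047734179829 [0.55938664 0.06371632 0.04750906] [0.03321651 0.04345512 0.01862874]
52.77078192286059
plate [-0.10496573  0.08463807] [0.51806168 0.01956855 0.05006057]
```

Emit:
arm_command(
  series=[
    {"dx":0.0034,"dy":0.013,"dz":-0.05,"rx":0,"ry":0,"rz":0.08,"gripper":-0.44},
    {"dx":0.0034,"dy":0.013,"dz":-0.1,"rx":0,"ry":0,"rz":0.16,"gripper":-0.44},
    {"dx":0.0034,"dy":0.013,"dz":-0.15,"rx":0,"ry":0,"rz":0.24,"gripper":-0.44},
    {"dx":0.0034,"dy":0.013,"dz":-0.2,"rx":0,"ry":0,"rz":0.32,"gripper":-0.44},
    {"dx":0.0034,"dy":0.013,"dz":-0.24,"rx":0,"ry":0,"rz":0.4,"gripper":-0.44},
    {"dx":0.0034,"dy":0.013,"dz":-0.26,"rx":0,"ry":0,"rz":0.483,"gripper":-0.44},
    {"dx":0.0034,"dy":0.013,"dz":-0.26,"rx":0,"ry":0,"rz":0.483,"gripper":-0.44},
    {"dx":0.0034,"dy":0.013,"dz":-0.26,"rx":0,"ry":0,"rz":0.483,"gripper":-0.44},
  ],
)

```text
time_s: 7.8
tool_pos: [0.5595, 0.0642, 0.0696]
tool_rot: [-0.437, 0.9, 0.0, -0.0]
ft_force: [0.1, 0.1, 0.2]
gripper_width: 0.0238
finger_force: 0.0
```

```bash
python3 - <<'E'
from h import *
s=observe(); print(s["tool_pos"],s["tool_rot"],s["qpos"].round(3),s["gripper_width"])
p,d,K,T=grab("wrist"); save("w5.png",p); np.savez("w5.npz",p=p,d=d,K=K,T=T)
E
```

```text
[0.55949873 0.06422016 0.06964072] [-4.36821560e-01  8.99548153e-01  1.02140114e-05 -2.12288782e-04] [ 0.114  0.362 -0.369  0.84  -0.    -0.79 ] 0.02377848473464837
```

View pics/w5.png

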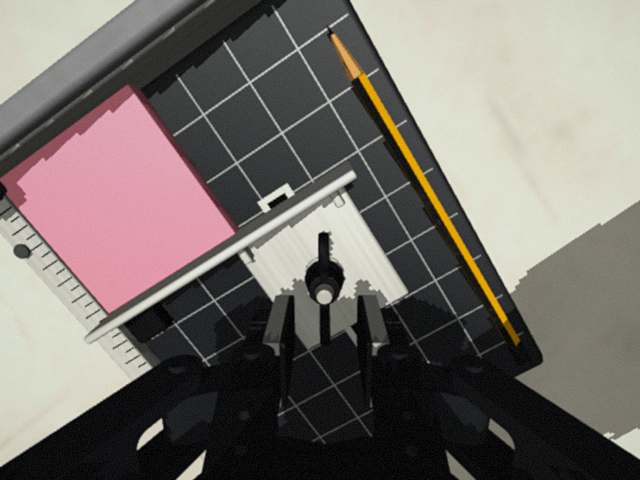

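The nut (324,285) sits centred between the fingers (285–370), its wings square to the closing line. I'll descend and do the first stroke.

Emit:
arm_command(
  series=[
    {"dx":0,"dy":0,"dz":-0.03,"rx":0,"ry":0,"rz":0,"gripper":-0.44},
    {"dx":0,"dy":0,"dz":-0.061,"rx":0,"ry":0,"rz":0,"gripper":-0.44},
    {"dx":0,"dy":0,"dz":-0.061,"rx":0,"ry":0,"rz":0,"gripper":-0.44},
    {"dx":0,"dy":0,"dz":-0.061,"rx":0,"ry":0,"rz":-0.08,"gripper":-0.44},
    {"dx":0,"dy":0,"dz":-0.061,"rx":0,"ry":0,"rz":-0.16,"gripper":-0.44},
    {"dx":0,"dy":0,"dz":-0.061,"rx":0,"ry":0,"rz":-0.24,"gripper":-0.44},
    {"dx":0,"dy":0,"dz":-0.061,"rx":0,"ry":0,"rz":-0.32,"gripper":-0.44},
    {"dx":0,"dy":0,"dz":-0.061,"rx":0,"ry":0,"rz":-0.4,"gripper":-0.44},
    {"dx":0,"dy":0,"dz":-0.061,"rx":0,"ry":0,"rz":-0.48,"gripper":-0.44},
  ],
)

```text
time_s: 8.98
tool_pos: [0.5601, 0.0639, 0.0394]
tool_rot: [0.052, 0.999, -0.0, 0.001]
ft_force: [1.1, -2.8, -1.1]
gripper_width: 0.0237
finger_force: 1.1
```

```bash
python3 - <<'E'
from h import *
s=observe(); print(s["tool_pos"],s["qpos"][5],s["ft_force"],s["ft_torque"],s["finger_force"])
E
```

```text
[0.56005302 0.063909   0.03943012] 0.21836202905162017 [ 1.06163084 -2.7572621  -1.1448513 ] [-0.29629911 -0.32373467  0.0512617 ] 1.0647398125729524
```

Emit:
arm_command(
  series=[
    {"dx":0,"dy":-0.003,"dz":0,"rx":0,"ry":0,"rz":-0.08,"gripper":-0.44},
    {"dx":0,"dy":-0.003,"dz":0,"rx":0,"ry":0,"rz":-0.16,"gripper":-0.44},
    {"dx":0,"dy":-0.003,"dz":0,"rx":0,"ry":0,"rz":-0.24,"gripper":-0.44},
    {"dx":0,"dy":-0.003,"dz":0,"rx":0,"ry":0,"rz":-0.32,"gripper":-0.44},
    {"dx":0,"dy":-0.003,"dz":-0.001,"rx":0,"ry":0,"rz":-0.4,"gripper":-0.44},
    {"dx":0,"dy":-0.003,"dz":-0.001,"rx":0,"ry":0,"rz":-0.48,"gripper":-0.44},
    {"dx":0,"dy":-0.003,"dz":-0.002,"rx":0,"ry":0,"rz":-0.56,"gripper":-0.44},
    {"dx":0,"dy":-0.003,"dz":-0.002,"rx":0,"ry":0,"rz":-0.64,"gripper":-0.44},
    {"dx":0,"dy":-0.003,"dz":-0.003,"rx":0,"ry":0,"rz":-0.72,"gripper":-0.44},
    {"dx":0,"dy":-0.003,"dz":-0.003,"rx":0,"ry":0,"rz":-0.8,"gripper":-0.44},
  ],
)

```text
time_s: 10.22
tool_pos: [0.5596, 0.0627, 0.038]
tool_rot: [0.777, 0.63, 0.0, 0.0]
ft_force: [0.6, -0.3, 1.3]
gripper_width: 0.0242
finger_force: 1.0
```

Emit:
arm_command(
  series=[
    {"dx":0,"dy":0,"dz":0,"rx":0,"ry":0,"rz":-0.08,"gripper":-0.44},
    {"dx":0,"dy":0,"dz":0,"rx":0,"ry":0,"rz":-0.16,"gripper":-0.44},
    {"dx":0,"dy":0,"dz":0,"rx":0,"ry":0,"rz":-0.24,"gripper":-0.44},
    {"dx":0,"dy":0,"dz":-0.001,"rx":0,"ry":0,"rz":-0.32,"gripper":-0.44},
    {"dx":0,"dy":0,"dz":-0.001,"rx":0,"ry":0,"rz":-0.4,"gripper":-0.44},
    {"dx":0,"dy":0,"dz":-0.002,"rx":0,"ry":0,"rz":-0.48,"gripper":-0.44},
    {"dx":0,"dy":0,"dz":-0.002,"rx":0,"ry":0,"rz":-0.5,"gripper":-0.44},
  ],
)

```text
time_s: 11.1
tool_pos: [0.5593, 0.0628, 0.0369]
tool_rot: [0.987, 0.158, -0.0, -0.0]
ft_force: [-0.9, 0.4, 0.4]
gripper_width: 0.0238
finger_force: 0.9
```

```bash
python3 - <<'E'
from h import *
s=observe(); print(s["tool_pos"],s["tool_rot"],s["qpos"][5],s["ft_force"],s["ft_torque"],s["finger_force"])
E
```

```text
[0.55927924 0.06277427 0.0369113 ] [ 9.87385866e-01  1.58332377e-01 -1.04067262e-04 -1.36540472e-05] 2.9353529513117285 [-0.94477162  0.37822241  0.35667407] [-0.05068903  0.19830953  0.02044566] 0.9074076974502532
```

Emit:
arm_command(
  series=[
    {"dx":0,"dy":0,"dz":0,"rx":0,"ry":0,"rz":0.06,"gripper":-0.44},
    {"dx":0,"dy":0,"dz":0.064,"rx":0,"ry":0,"rz":0.1,"gripper":-0.44},
    {"dx":0,"dy":0,"dz":0.064,"rx":0,"ry":0,"rz":0.12,"gripper":-0.44},
    {"dx":0,"dy":0,"dz":0.064,"rx":0,"ry":0,"rz":0.2,"gripper":-0.44},
    {"dx":0,"dy":0,"dz":0.064,"rx":0,"ry":0,"rz":0.28,"gripper":-0.44},
    {"dx":0,"dy":0,"dz":0.064,"rx":0,"ry":0,"rz":0.36,"gripper":-0.44},
    {"dx":0,"dy":0,"dz":0.064,"rx":0,"ry":0,"rz":0.45,"gripper":-0.44},
    {"dx":0,"dy":0,"dz":0.064,"rx":0,"ry":0,"rz":0.53,"gripper":-0.44},
    {"dx":0,"dy":0,"dz":0.064,"rx":0,"ry":0,"rz":0.61,"gripper":-0.44},
    {"dx":0,"dy":0,"dz":0.064,"rx":0,"ry":0,"rz":0.7,"gripper":-0.44},
    {"dx":0,"dy":0,"dz":0.064,"rx":0,"ry":0,"rz":0.78,"gripper":-0.44},
    {"dx":0,"dy":0,"dz":0.064,"rx":0,"ry":0,"rz":0.86,"gripper":-0.44},
  ],
)

```text
time_s: 12.6
tool_pos: [0.5594, 0.0628, 0.0689]
tool_rot: [0.486, 0.874, -0.0, -0.0]
ft_force: [0.2, -0.9, 0.2]
gripper_width: 0.0237
finger_force: 0.0
```

Emit:
arm_command(
  series=[
    {"dx":0,"dy":0,"dz":0,"rx":0,"ry":0,"rz":0.08,"gripper":-0.44},
    {"dx":0,"dy":0,"dz":0,"rx":0,"ry":0,"rz":0.16,"gripper":-0.44},
    {"dx":0,"dy":0,"dz":0,"rx":0,"ry":0,"rz":0.24,"gripper":-0.44},
    {"dx":0,"dy":0,"dz":0,"rx":0,"ry":0,"rz":0.33,"gripper":-0.44},
    {"dx":0,"dy":0,"dz":0,"rx":0,"ry":0,"rz":0.41,"gripper":-0.44},
    {"dx":0,"dy":0,"dz":0,"rx":0,"ry":0,"rz":0.5,"gripper":-0.44},
    {"dx":0,"dy":0,"dz":0,"rx":0,"ry":0,"rz":0.58,"gripper":-0.44},
    {"dx":0,"dy":0,"dz":0,"rx":0,"ry":0,"rz":0.66,"gripper":-0.44},
    {"dx":0,"dy":0,"dz":0,"rx":0,"ry":0,"rz":0.75,"gripper":-0.44},
    {"dx":0,"dy":0,"dz":0,"rx":0,"ry":0,"rz":0.83,"gripper":-0.44},
    {"dx":0,"dy":0,"dz":0,"rx":0,"ry":0,"rz":0.89,"gripper":-0.44},
    {"dx":0,"dy":0,"dz":0,"rx":0,"ry":0,"rz":0.89,"gripper":-0.44},
  ],
)

```text
time_s: 14.1
tool_pos: [0.5594, 0.0628, 0.0688]
tool_rot: [-0.409, 0.913, 0.0, -0.0]
ft_force: [-0.1, -0.3, -0.3]
gripper_width: 0.0241
finger_force: 0.0
```

```bash
python3 - <<'E'
from h import *
s=observe(); print(s["tool_pos"],s["tool_rot"],s["qpos"][5])
p,d,K,T=grab("wrist"); save("w6.png",p); np.savez("w6.npz",p=p,d=d,K=K,T=T)
E
```

```text
[0.55938103 0.06279666 0.06883948] [-4.09001863e-01  9.12533548e-01  1.06464193e-05 -5.07359144e-06] -0.7309371623858765
```

View pics/w6.png

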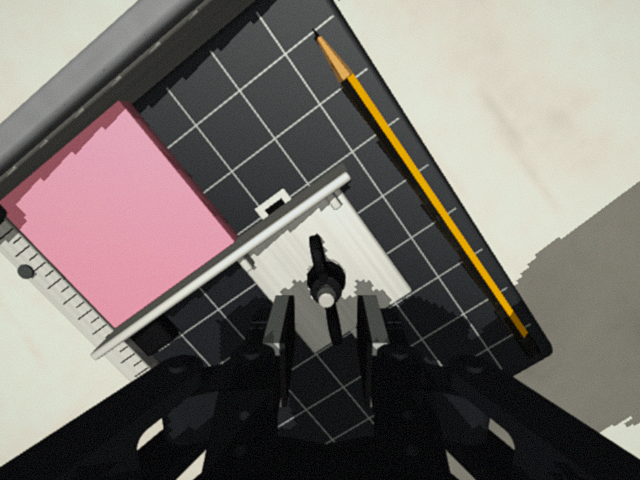

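The wing now runs (315,237)–(336,345), about 175° on from where it began. The gauge is still closed on the pad. Second stroke next.

Emit:
arm_command(
  series=[
    {"dx":0,"dy":0,"dz":-0.04,"rx":0,"ry":0,"rz":0,"gripper":-0.44},
    {"dx":0,"dy":0,"dz":-0.064,"rx":0,"ry":0,"rz":0,"gripper":-0.44},
    {"dx":0,"dy":0,"dz":-0.064,"rx":0,"ry":0,"rz":-0.08,"gripper":-0.44},
    {"dx":0,"dy":0,"dz":-0.064,"rx":0,"ry":0,"rz":-0.16,"gripper":-0.44},
    {"dx":0,"dy":0,"dz":-0.064,"rx":0,"ry":0,"rz":-0.24,"gripper":-0.44},
    {"dx":0,"dy":0,"dz":-0.064,"rx":0,"ry":0,"rz":-0.32,"gripper":-0.44},
    {"dx":0,"dy":0,"dz":-0.065,"rx":0,"ry":0,"rz":-0.4,"gripper":-0.44},
    {"dx":0,"dy":0,"dz":-0.065,"rx":0,"ry":0,"rz":-0.48,"gripper":-0.44},
    {"dx":0,"dy":0,"dz":-0.065,"rx":0,"ry":0,"rz":-0.56,"gripper":-0.44},
    {"dx":0,"dy":0,"dz":-0.066,"rx":0,"ry":0,"rz":-0.64,"gripper":-0.44},
    {"dx":0,"dy":0,"dz":-0.066,"rx":0,"ry":0,"rz":-0.72,"gripper":-0.44},
    {"dx":0,"dy":0,"dz":-0.067,"rx":0,"ry":0,"rz":-0.8,"gripper":-0.44},
  ],
)

```text
time_s: 15.65
tool_pos: [0.5593, 0.063, 0.0353]
tool_rot: [0.407, 0.914, 0.0, -0.0]
ft_force: [0.6, 0.8, 1.6]
gripper_width: 0.0235
finger_force: 1.2
```

Emit:
arm_command(
  series=[
    {"dx":0,"dy":0,"dz":0,"rx":0,"ry":0,"rz":-0.08,"gripper":-0.44},
    {"dx":0,"dy":0,"dz":0,"rx":0,"ry":0,"rz":-0.16,"gripper":-0.44},
    {"dx":0,"dy":0,"dz":0,"rx":0,"ry":0,"rz":-0.24,"gripper":-0.44},
    {"dx":0,"dy":0,"dz":-0.001,"rx":0,"ry":0,"rz":-0.32,"gripper":-0.44},
    {"dx":0,"dy":0,"dz":-0.001,"rx":0,"ry":0,"rz":-0.4,"gripper":-0.44},
  ],
)

```text
time_s: 16.27
tool_pos: [0.5594, 0.063, 0.0348]
tool_rot: [0.743, 0.669, 0.0, -0.0]
ft_force: [0.2, 1.4, 1.4]
gripper_width: 0.0241
finger_force: 3.6
```

```bash
python3 - <<'E'
from h import *
s=observe(); print(s["tool_pos"],s["tool_rot"],s["qpos"][5],s["ft_force"],s["ft_torque"],s["finger_force"])
E
```

```text
[0.55938694 0.06300052 0.03483323] [ 7.43203182e-01  6.69065751e-01  1.08421080e-04 -1.99802185e-04] 1.7875769896502112 [0.18297509 1.36126877 1.39139127] [0.11147215 0.06607711 0.06921745] 3.567604007839691
```

Emit:
arm_command(
  series=[
    {"dx":0,"dy":0,"dz":0,"rx":0,"ry":0,"rz":-0.06,"gripper":-0.44},
    {"dx":0,"dy":0,"dz":0,"rx":0,"ry":0,"rz":-0.08,"gripper":-0.44},
    {"dx":0,"dy":0,"dz":0,"rx":0,"ry":0,"rz":-0.08,"gripper":-0.44},
  ],
)

```text
time_s: 16.65
tool_pos: [0.5594, 0.063, 0.0348]
tool_rot: [0.795, 0.607, 0.0, -0.0]
ft_force: [-0.9, 0.8, 2.1]
gripper_width: 0.0241
finger_force: 7.0
```

```bash
cat > o.py <<'E'
from h import *
s=observe(); print(s["time_s"],s["tool_pos"],s["qpos"][5],s["ft_force"],s["ft_torque"],s["finger_force"])
E
python3 o.py
```

```text
16.65 [0.5593847 0.0630109 0.0348329] 1.948485635054859 [-0.85302729  0.75808753  2.05583642] [0.19674453 0.1425558  0.19769066] 6.9689179211854935
```

Emit:
arm_command(
  series=[
    {"dx":0,"dy":0,"dz":0,"rx":0,"ry":0,"rz":-0.06,"gripper":-0.44},
    {"dx":0,"dy":0,"dz":0,"rx":0,"ry":0,"rz":-0.08,"gripper":-0.44},
    {"dx":0,"dy":0,"dz":0,"rx":0,"ry":0,"rz":-0.08,"gripper":-0.44},
  ],
)

```text
time_s: 17.02
tool_pos: [0.5594, 0.063, 0.0349]
tool_rot: [0.842, 0.539, 0.0, -0.0]
ft_force: [-0.9, 2.1, 2.2]
gripper_width: 0.024
finger_force: 10.6
```

```bash
python3 o.py
```

```text
17.025 [0.55944045 0.06302756 0.03487886] 2.114882252093121 [-0.89496703  2.08957059  2.16928406] [0.24712662 0.11868466 0.336269  ] 10.606827128212899
```

```bash
python3 - <<'E'
from h import *
yx=np.array([.104,.9945]); 
for f,c in(("w2",(.562,.0983)),("w4",(.559,.064)),("w5",(.559,.064)),("w6",(.559,.064))):
    z=np.load(f+".npz"); W=cloud(z["d"],z["K"],z["T"]); r=np.hypot(W[...,0]-c[0],W[...,1]-c[1])
    zz=W[...,2]
    foot=zz[(r>.02)&(r<.03)&(zz<.032)&(zz>.02)]
    out=[np.nanmedian(foot)]
    for a,b,lo in((0,.003,.046),(.0045,.007,.040),(.012,.022,.038)):
        q=zz[(r>a)&(r<b)&(zz>lo)&(zz<.062)]; out+= [len(q),np.median(q) if len(q) else 0,np.percentile(q,90) if len(q) else 0]
    M=(r>.011)&(r<.025)&(zz>.040)&(zz<.062); P=W[M][:,:2]-np.array(c); t=np.arctan2(P[:,1],P[:,0]); 
    print(f,np.round(out,4),"wing",len(P),np.degrees(np.angle(np.mean(np.exp(2j*t))))/2)
E
```

```text
w2 [2.82e-02 5.60e+01 5.38e-02 5.50e-02 1.25e+02 4.74e-02 4.86e-02 2.21e+02
 5.39e-02 5.53e-02] wing 286 52.63364252543491
w4 [2.82e-02 6.50e+01 5.44e-02 5.53e-02 1.68e+02 4.74e-02 4.85e-02 2.67e+02
 5.39e-02 5.54e-02] wing 354 52.58194562983679
w5 [2.81e-02 1.69e+02 5.42e-02 5.53e-02 3.80e+02 4.73e-02 4.82e-02 4.67e+02
 5.46e-02 5.55e-02] wing 649 52.925498214225755
w6 [2.81e-02 1.76e+02 5.43e-02 5.52e-02 3.41e+02 4.51e-02 4.59e-02 5.66e+02
 5.19e-02 5.30e-02] wing 745 60.22873231846725
```

The hub height measured in the images points to the nut starting at about 2 rad, so this would be the hard stop. I'll back off and check.

Emit:
arm_command(
  series=[
    {"dx":0,"dy":0,"dz":0,"rx":0,"ry":0,"rz":0.08,"gripper":-0.44},
    {"dx":0,"dy":0,"dz":0,"rx":0,"ry":0,"rz":0.16,"gripper":-0.44},
    {"dx":0,"dy":0,"dz":0,"rx":0,"ry":0,"rz":0.24,"gripper":-0.44},
    {"dx":0,"dy":0,"dz":0,"rx":0,"ry":0,"rz":0.32,"gripper":-0.44},
    {"dx":0,"dy":0,"dz":0.066,"rx":0,"ry":0,"rz":0.35,"gripper":-0.44},
    {"dx":0,"dy":0,"dz":0.066,"rx":0,"ry":0,"rz":0.35,"gripper":-0.44},
    {"dx":0,"dy":0,"dz":0.066,"rx":0,"ry":0,"rz":0.35,"gripper":-0.44},
  ],
)

```text
time_s: 17.9
tool_pos: [0.5592, 0.0626, 0.0674]
tool_rot: [0.594, 0.805, -0.0, -0.0]
ft_force: [-0.4, 0.1, -1.0]
gripper_width: 0.0241
finger_force: 0.0
```

```bash
python3 - <<'E'
from h import *
print(observe()["qpos"][5], observe()["tool_rot"])
p,d,K,T=grab("wrist"); save("w7.png",p); np.savez("w7.npz",p=p,d=d,K=K,T=T)
c=(.559,.064)
for f in("w4","w5","w6","w7"):
    z=np.load(f+".npz"); W=cloud(z["d"],z["K"],z["T"]); r=np.hypot(W[...,0]-c[0],W[...,1]-c[1]); zz=W[...,2]
    foot=zz[(r>.02)&(r<.03)&(zz<.032)&(zz>.02)]; stud=zz[(r<.003)&(zz>.046)&(zz<.062)]; q=zz[(r>.0045)&(r<.007)&(zz>.036)&(zz<.05)]
    M=(r>.011)&(r<.025)&(zz>.036)&(zz<.062); P=W[M][:,:2]-np.array(c); t=np.arctan2(P[:,1],P[:,0]); 
    print(f,np.nanmedian(foot),np.median(stud),np.median(q),np.percentile(zz[M],90),"wing",len(P),np.degrees(np.angle(np.mean(np.exp(2j*t))))/2)
    M=(zz>.05)&(zz<.063)&(W[...,0]>.51)&(W[...,0]<.6)&(W[...,1]>0)&(W[...,1]<.04); P=W[M]; ff=np.polyfit(P[:,0],P[:,1],1);print("plate y at .56",np.polyval(ff,.56))
E
```

```text
1.383123550046522 [ 5.93769532e-01  8.04635152e-01 -1.18727098e-04 -8.35337397e-06]
w4 0.028157087969058053 0.05441174449917613 0.04723036838293171 0.05517671400875578 wing 362 52.611258440469356
plate y at .56 0.025857264373365094
w5 0.028128212543514025 0.05424687001378117 0.04730176629970198 0.05535110471528672 wing 649 52.925498214225755
plate y at .56 0.02496001829215834
w6 0.028110199802553165 0.05433886160336256 0.044965960837292734 0.05289978995501004 wing 769 60.234315164922506
plate y at .56 0.024989578875719433
w7 0.028141552103413542 0.054147042588025135 0.04417454407403257 0.05172097631039555 wing 988 -47.30689660728894
plate y at .56 0.026753911919063497
```

View pics/w7.png

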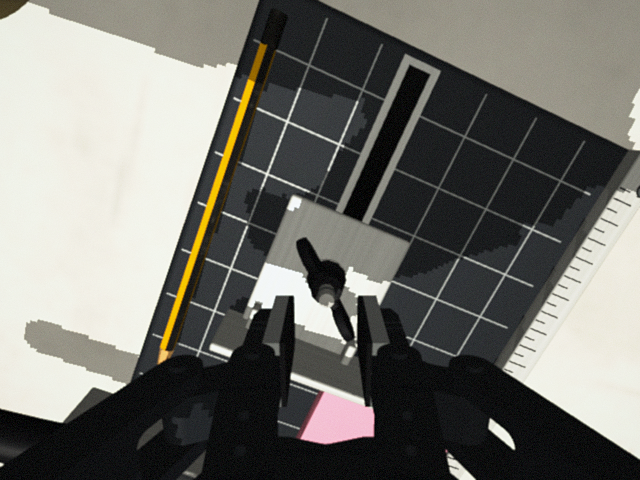

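The wing runs (300,240)–(350,338), 280° on from the start, and the gauge is still closed. I'll check the absolute nut height against the plate top (bed + 34.5 mm), stud and foot.

```bash
python3 - <<'E'
from h import *
for f,w in(("w4",52.7),("w5",52.9),("w6",60.2),("w7",-47.3)):
    z=np.load(f+".npz"); W=cloud(z["d"],z["K"],z["T"]); zz=W[...,2]
    X,Y=W[...,0],W[...,1]
    st=(np.hypot(X-.559,Y-.064)<.008)&(zz>.0515)&(zz<.06); c=np.median(W[st][:,:2],0) if f in("w6","w7") else np.array([.559,.064])
    x=X-c[0];y=Y-c[1];a=np.radians(w); s=x*np.cos(a)+y*np.sin(a); t=-x*np.sin(a)+y*np.cos(a); r=np.hypot(x,y)
    o=[]
    for sg in(1,-1):
        m=(abs(sg*s-.0175)<.003)&(abs(t)<.004)&(zz>.04); o.append((m.sum(),*np.percentile(zz[m],[50,75,90])) if m.sum()>5 else 0)
    m=(r>.0045)&(r<.0068)&(abs(t)>.003)&(zz>.036)&(zz<.0515); hub=np.percentile(zz[m],[25,50,75,90])
    P=W[(zz>.05)&(zz<.063)&(X>.51)&(X<.6)&(Y>0)&(Y<.045)]; ff=np.polyfit(P[:,0],P[:,1],1)
    q=abs(Y-np.polyval(ff,X))<.0015; q&=(X>.52)&(X<.6)&(zz>.045)
    bed=zz[(zz<.0255)&(zz>.018)&(X>.53)&(X<.65)&(Y>-.05)&(Y<.14)]
    foot=zz[(r>.02)&(r<.028)&(zz<.032)&(zz>.0262)]
    print(f,c,"wing",[np.round(np.array(k)*1e3,2) for k in o],"hub",(hub*1e3).round(2),"plate",(np.percentile(zz[q],[50,75,90])*1e3).round(2),"bed",np.median(bed)*1e3,"foot",np.median(foot)*1e3,"stud",np.percentile(zz[(r<.003)&(zz>.05)],[50,75,90])*1e3)
E
```

```text
w4 [0.559 0.064] wing [array([7.800e+04, 5.432e+01, 5.511e+01, 5.599e+01]), array([1.2830e+06, 2.7587e+02, 2.7975e+02, 2.8170e+02])] hub [43.65 47.12 47.82 48.39] plate [251.22 253.94 254.67] bed 22.761095713575653 foot 28.16861796416606 stud [54.56714995 55.05500775 55.35731541]
w5 [0.559 0.064] wing [array([1.270e+05, 5.491e+01, 5.532e+01, 5.557e+01]), array([1.530e+05, 5.488e+01, 5.526e+01, 5.563e+01])] hub [46.41 47.22 47.78 48.12] plate [138.71 149.88 153.49] bed 22.674563972831642 foot 28.143067842435794 stud [54.29682735 54.90538312 55.32510585]
w6 [0.55920404 0.06309161] wing [array([1.560e+05, 5.220e+01, 5.278e+01, 5.311e+01]), array([1.790e+05, 5.229e+01, 5.273e+01, 5.327e+01])] hub [44.08 44.98 45.47 45.83] plate [135.01 146.35 151.46] bed 22.67553882590942 foot 28.12004100232117 stud [54.3399557  54.91408125 55.21213254]
w7 [0.559663  0.0644531] wing [array([1.900e+05, 5.104e+01, 5.170e+01, 5.228e+01]), array([1.2440e+06, 1.4972e+02, 1.5438e+02, 1.5674e+02])] hub [43.   43.97 44.5  44.97] plate [52.87 56.29 57.2 ] bed 22.75334729345775 foot 28.166038122579952 stud [54.47204871 54.98493117 55.3388732 ]
```

Emit:
arm_command(
  series=[
    {"dx":-0.004,"dy":-0.01,"dz":0.1,"rx":0,"ry":0,"rz":0.08,"gripper":-0.44},
    {"dx":-0.004,"dy":-0.01,"dz":0.2,"rx":0,"ry":0,"rz":0.16,"gripper":-0.44},
    {"dx":-0.004,"dy":-0.01,"dz":0.261,"rx":0,"ry":0,"rz":0.24,"gripper":-0.44},
    {"dx":-0.004,"dy":-0.01,"dz":0.261,"rx":0,"ry":0,"rz":0.32,"gripper":-0.44},
    {"dx":-0.004,"dy":-0.01,"dz":0.261,"rx":0,"ry":0,"rz":0.4,"gripper":-0.44},
    {"dx":-0.004,"dy":-0.01,"dz":0.261,"rx":0,"ry":0,"rz":0.48,"gripper":-0.44},
    {"dx":-0.004,"dy":-0.01,"dz":0.261,"rx":0,"ry":0,"rz":0.557,"gripper":-0.44},
    {"dx":-0.004,"dy":-0.01,"dz":0.261,"rx":0,"ry":0,"rz":0.557,"gripper":-0.44},
    {"dx":-0.004,"dy":-0.01,"dz":0.261,"rx":0,"ry":0,"rz":0.557,"gripper":-0.44},
  ],
)

```text
time_s: 19.08
tool_pos: [0.557, 0.0577, 0.1976]
tool_rot: [0.054, 0.999, -0.0, -0.001]
ft_force: [0.2, 0.6, 0.2]
gripper_width: 0.0237
finger_force: 0.0
```

```bash
python3 - <<'E'
from h import *
s=observe(); print(s["time_s"],s["tool_pos"],s["tool_rot"])
p,d,K,T=grab("wrist"); save("w8.png",p); np.savez("w8.npz",p=p,d=d,K=K,T=T)
o=[]
for f in("w4","w8"):
    z=np.load(f+".npz"); W=cloud(z["d"],z["K"],z["T"]); zz=W[...,2];X=W[...,0];Y=W[...,1]
    P=W[(zz>.05)&(zz<.063)&(X>.51)&(X<.6)&(Y>0)&(Y<.04)]; ff=np.polyfit(P[:,0],P[:,1],1)
    h=cv2.cvtColor(z["p"],cv2.COLOR_RGB2HSV); m=((h[...,0]>160)&(h[...,1]>60)&(h[...,2]>100)).astype(np.uint8); m[:,:175]=0;m[:,300:]=0
    c=max(cv2.findContours(m,0,2)[0],key=cv2.contourArea); bx=cv2.boxPoints(cv2.minAreaRect(c))
    ctr=np.mean([ray(q,.032,z["K"],z["T"]) for q in bx],0)
    print(f,ff,np.polyval(ff,.56),"pad",ctr.round(4),np.round(bx).tolist())
    im=z["p"][150:350,140:400]; o.append(cv2.resize(im,None,fx=1.5,fy=3,interpolation=cv2.INTER_CUBIC) if 0 else cv2.resize(im,(400,308),interpolation=cv2.INTER_CUBIC))
save("cmp.png",np.hstack(o))
E
```

```text
19.075 [0.55704451 0.05773209 0.19764553] [ 5.35807678e-02  9.98563364e-01 -1.21647199e-04 -5.42170977e-04]
w4 [-0.10496573  0.08463807] 0.025857264373365094 pad [ 0.6119 -0.0235  0.032 ] [[187.0, 246.0], [280.0, 246.0], [280.0, 332.0], [187.0, 332.0]]
w8 [-0.10419293  0.0842003 ] 0.025852260201625427 pad [ 0.6119 -0.0232  0.032 ] [[187.0, 246.0], [280.0, 246.0], [280.0, 333.0], [187.0, 333.0]]
```

View pics/cmp.png

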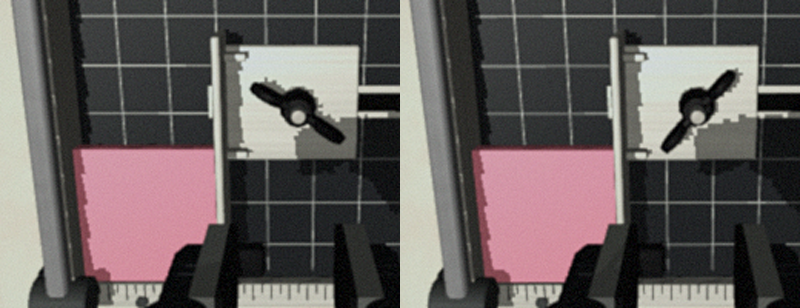

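The left crop is before tightening and the right is after: gauge and pad haven't moved, and the nut has turned hard up to its stop. Handing in.

```bash
python3 -c "
from station import job; print(job.close_job())"
```

```text
the job is handed in; nothing more can be done
None
```

The job is handed in at about 19 s of the 58 s allowed: the back gauge is closed on the sample pad against the knife arm, and the wing nut was turned clockwise about 280° until it stopped moving under rising torque. I take that as its hard stop because the hub height in the images fits about 7 rad, but the nut angle was never read directly and the hand-in gave no verdict.

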